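Key the narrow-neck mandrel into the jar-gauging stand

TASK

Set up the jar-gauging stand for narrow-necked jars: lift the slimmer of the two mandrels out of its wooden ring and set it down on the middle of the stand's steel plate with its tongue lying across the slot. Then, pressing lightly, turn it until the tongue drops fully home into the slot, and let go of it. Leave the thick mandrel standing in its ring.

Things in the scene. Friction and masses are not known exactly. Their poses are not given: they have to be found in the camera images.
- slim: Slim metal mandrel, upright, 73 mm tall, 0.3 kg. From below: tongue 50x14, 15 high; round flange 68 dia, 8 thick; plug 46x26 in plan, 50 tall, rounded ends, two flats 26 apart. Origin: centre of tongue's underside, z up, x along tongue and flats (half turns are equal). Grip across the flats (along y), 40-65 above origin. Starts in either ring, turned 25-90 deg anticlockwise from the slot.
- thick: Thick metal mandrel: same tongue, flange, height and origin, but its plug is 62x50 mm in plan; 0.42 kg. It stays in its ring. Each mandrel starts loose in one of two wooden rings (92 mm outside, hole 60, 25 high) on the table: flange on the ring's top, tongue hanging in the hole, origin 10 above the table.
- slot (a point): Centre of the slot's mouth in the stand's top face, 90 mm above the table; z up, x along the slot. Slot 84 long, 30 wide, 20 deep, blind. The tongue (8 mm play each side, 17 each end) enters within about 15 deg, either way round. Tongue across the slot: mandrel origin level with this point. Fully home: flange on the plate, origin 15 mm below. A few newtons of pressure suffice.
- stand: Jar-gauging stand, fixed: grey base 215x160 mm with a square steel plate 130x130 on top, face 90 above the table, slotted in the middle. Origin at table level under the slot's centre; x along the slot and the base's length, the base reaching from -80 to 135. A post with a dial gauge stands on the base at x 108, y 45, up to 153 above the table.
Mind the look-alikes: they are no part of the job. Leave any green or yellow look-alike of the thick alone. What is shaped like the slim but orange is not meant.

How it is judged:
By the outcome, as a careful person would: the job done as asked, in the order asked, and still so for the second after the job is handed in, with the robot touching nothing.
It also fails if it takes over 54 s, if anything falls off the work surface, if the arm or the gripper's body presses on something with over 40 N, if the wrist force passes 120 N, or if a joint passes its speed limit or range.

ROBOT

A 6-joint arm with a two-finger parallel gripper is mounted at the origin on the work surface. World frame = base frame: x ahead of the robot, y to its left, z up, the work surface at z = 0. Lengths are in m, angles in degrees, forces in N, time in s.
With the tool pointing down it reaches from about 0.275 to 0.975 m from the base axis. Payload 8.4 kg.
Tool frame: the origin (TCP) lies at the very end of the fingers, on their centre line; the grasp point (between the pads) lies 19 mm behind it; z points along the fingers, y is the line along which they close (so a half turn about z gives the same grasp; the last joint's range is limited). The gripper opens to 92 mm and grips with 3 to 60 N. Pads are 20 mm wide; open, the fingers measure 128 mm over their backs; the gripper's body (75 mm by 189 mm) begins 69 mm behind the grasp point.
Start: joints at [70.336, 20.225, 93.587, -0, 66.188, -0.138], TCP at [0.209, 0.589, 0.215] pointing down, gripper open.
Joint ranges: [-150.9, 150.9], [-52.94, 120.26], [3.33, 152.33], [-74.26, 254.26], [0, 154.13], [-172.89, 172.89]. Speed limits (degrees/s): [127.2, 127.2, 159.86, 180, 180, 180].

INTERFACE

Orientations are given as [roll, pitch, yaw] about the fixed x, y, z axes, in that order (R = Rz(yaw) Ry(pitch) Rx(roll)).
In Python, from rig import env gives the robot as it stands.
- The arm moves only by the tool drive_tool, never from a script. Its argument "plan" is a list of rows, each a list of 2 entries, a list of its own where there are three numbers: the shift along the tool's x, y, z in cm, then the turn, a rotation vector about the tool's x, y, z in degrees. In form: [[[tx, ty, tz], [ax, ay, az]], ...]. A call has 1 to 5 rows; each row shifts and turns the commanded pose from where the row before left it, along the tool's axes as they then stand; what a row does not reach is not made up. A row lasts 1/12 s, in which the tool goes at most 41.7 mm and 7.16 degrees, less where a joint would pass 70% of its speed; a pose out of reach is approached as far as the arm can. A call is refused whole if a number of a shift passes 4.17 or a number of a turn 7.16, either way. A call with a gripper value outside its range is refused whole. "grip" is the closure, from 0 (fully open) to 1 (shut), set as the call begins (left out, the last holds). The fingers move at their own pace and stop on an object; "squeeze" is the grip in N (left out, the last holds). Time passes only in rows, so rows that do not move let the fingers close. It gives the time, the measured TCP pose, the force, the opening and the grip force at its end, in the units of the state.
- env.state(): the state, without advancing time (a new reading comes with each control period).
- env.get_image(name): name is "scene" or "top" or "wrist"; returns a dict with "image" (480x640x3 uint8, red, green, blue), "fx", "fy", "cx", "cy" (pixels), "dist" ([k1, k2, p1, p2, k3] as OpenCV has them; the pictures are not rectified), "position" and "rotation" of the camera in the world; the wrist camera has in their place "T_tool_cam" (4x4, takes a point from camera to tool coordinates, whose origin is the TCP and whose axes are the flange's). Camera axes: x right, y down, z forward; pixel columns grow to the right and rows downward; lengths in m; the calibration is good to about 2 mm. A picture is of the moment at which its call begins: read the wrist's pose just before it. There is no depth.
- env.close_job(): hands the job in; it is judged then, once.
The state is a dict: "t": time; "q": joint angles; "qd": joint speeds; "joint_torque": joint torques, N m; "eef_pos": TCP position; "tool_rot": TCP orientation; "force": force on the tool from outside, world axes, zero at the start; "ft_torque": the same for the moment, N m; "width": finger opening in m; "finger_force": force on a finger pad.
Only numpy, scipy, OpenCV 4.12 (cv2) and the standard library are available. Lean on these libraries where they do the work, as an engineer would, in place of code of your own. Each camera call takes 0.05 s, during which the arm holds its last target. There are 200 camera calls.

## Working session

There is one attempt and no reset: what is moved stays moved. The work goes in short steps, Python scripts to look and compute and a tool call to move; the robot and the scene stay as the last step left them, time stands still between calls to the robot, and variables do not carry over. Pictures are saved under pics/ and viewed, at most 10 in all, crops included, and the job is handed in when it is done.

Besides the shell and the picture viewer there is one more tool, called after "Call:" in YAML: its name, and indented under it one key for each argument. drive_tool: Moves the arm, as the interface text tells. Its arguments: {"type":"object","properties":{"plan":{"type":"array"},"grip":{"type":"number"},"squeeze":{"type":"number"}},"required":["plan"]}

```bash
mkdir -p pics; ls; python3 - <<'E'
from rig import env
import cv2,pickle
s=env.state();print({k:s[k] for k in('t','eef_pos','tool_rot','width','force')})
d={}
for n in('scene','top'):
    c=env.get_image(n);d[n]=c;cv2.imwrite(f'pics/{n}0.png',c['image'][:,:,::-1]);print(n,c['position'],c['rotation'],c['fx'],c['dist'])
pickle.dump(d,open('c0.pkl','wb'))
E
```

```text
pics
{'t': 0.0, 'eef_pos': array([0.2087131 , 0.58858685, 0.21386578]), 'tool_rot': array([-1.79919819e+02, -3.31845030e-04,  1.60476600e+02]), 'width': 0.09194138359682484, 'force': array([ 0.35182094, -0.61651348, -0.07367908])}
scene [ 1.13447444 -0.35323154  0.65628477] [-127.63795601   -0.13915917   54.9469607 ] 547.5118250759834 [0.02242764 0.         0.         0.         0.        ]
top [0.32011146 0.07617335 1.25625893] [-170.11473178    0.67437578  -90.09395345] 554.3688351362867 [-0.02292973  0.          0.          0.          0.        ]
```

View pics/scene0.png

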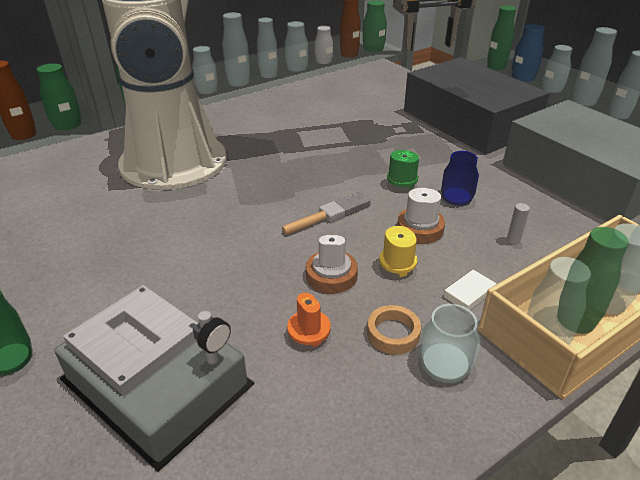

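View pics/top0.png

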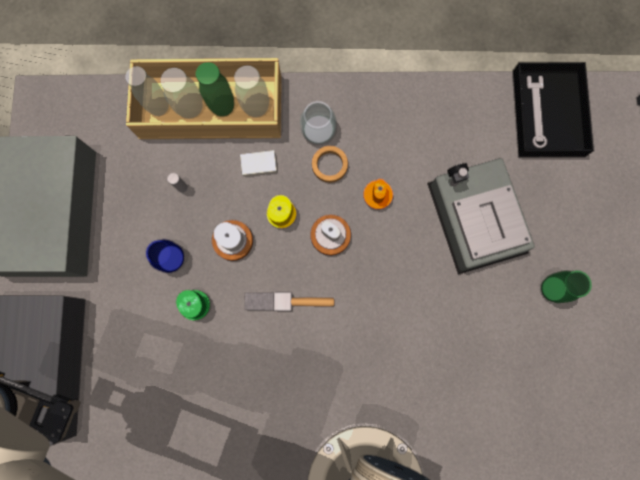

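The scene shows the candidates for slim:
- The grey mandrel in a ring at top (331,235), scene (332,260), has a narrow plug. It fits.
- The grey one in a ring at top (232,240), scene (422,212), is wide, so it is the thick.
- The orange one at top (378,193) is a decoy. The yellow (281,211) and green (192,305) ones are decoys too.

The stand's plate is at top (492,222). Next is a crop to confirm, along with measurements.

```bash
cat > h.py <<'E'
import numpy as np,cv2
from scipy.spatial.transform import Rotation as R
def K(c): return np.array([[c['fx'],0,c['cx']],[0,c['fy'],c['cy']],[0,0,1.]])
def pose(c,s=None):
    if 'T_tool_cam' in c:
        T=np.eye(4);T[:3,:3]=R.from_euler('xyz',s['tool_rot'],degrees=True).as_matrix();T[:3,3]=s['eef_pos']
        T=T@c['T_tool_cam'];return T[:3,:3],T[:3,3]
    r=np.array(c['rotation']); return (r if r.shape==(3,3) else R.from_euler('xyz',r,degrees=True).as_matrix()),np.array(c['position'])
def cast(c,px,z,s=None):
    Rm,p=pose(c,s)
    n=cv2.undistortPoints(np.array(px,float).reshape(-1,1,2),K(c),np.array(c['dist'])).reshape(-1,2)
    d=np.c_[n,np.ones(len(n))]@Rm.T
    return p+d*((z-p[2])/d[:,2])[:,None]
def proj(c,P,s=None):
    Rm,p=pose(c,s);q=(np.array(P,float).reshape(-1,3)-p)@Rm
    return cv2.projectPoints(q,np.zeros(3),np.zeros(3),K(c),np.array(c['dist']))[0].reshape(-1,2)
E
python3 - <<'E'
import pickle,cv2,numpy as np
from h import *
d=pickle.load(open('c0.pkl','rb'));t=d['top'];im=t['image']
a=cv2.resize(im[200:275,200:370],(790,348),interpolation=cv2.INTER_CUBIC)
b=cv2.resize(im[150:280,420:545],(240,250),interpolation=cv2.INTER_CUBIC)
a2=cv2.resize(d['scene']['image'][180:300,290:450],(333,250),interpolation=cv2.INTER_CUBIC)
o=np.zeros((598,790,3),np.uint8);o[:348]=a;o[348:,:240]=b;o[348:,250:583]=a2
cv2.imwrite('pics/crop1.png',o[:,:,::-1])
print('slim ~',cast(t,[[331,230]],.083),'ring',cast(t,[[331,236]],.02),'plate',cast(t,[[492,222]],.09))
E
```

```text
slim ~ [[0.53973719 0.06966056 0.083     ]] ring [[0.53771127 0.06937326 0.02      ]] plate [[ 0.55457049 -0.27532074  0.09      ]]
```

View pics/crop1.png

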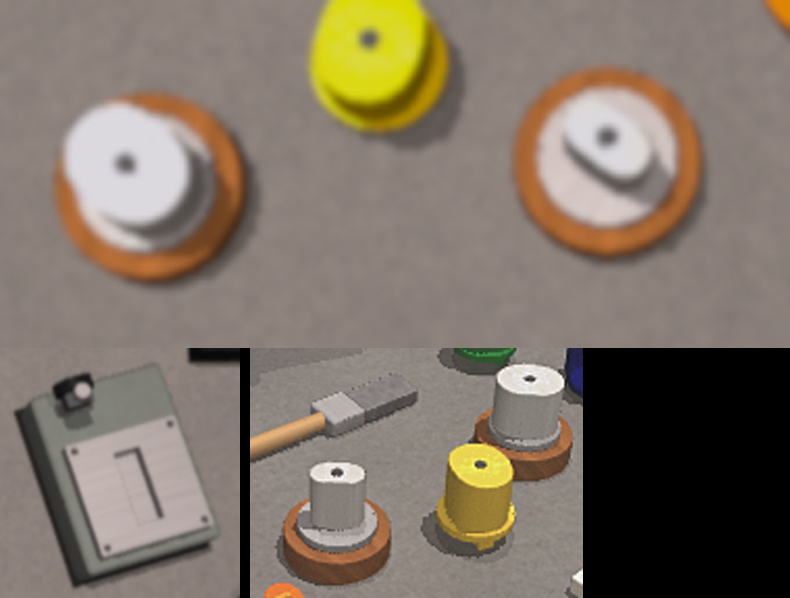

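The crop confirms it: the slim, narrow with two flats, is the ring on the right in the crop, with its top hole at about top (330.4,229.5). The thick is on the left. The slot runs towards the gauge side. Next I measure angles.

```bash
python3 - <<'E'
import pickle
from h import *
d=pickle.load(open('c0.pkl','rb'));t=d['top'];im=t['image'].astype(int)
def big(m,org):
    cs,_=cv2.findContours(m.astype(np.uint8),cv2.RETR_EXTERNAL,cv2.CHAIN_APPROX_NONE)
    return max(cs,key=cv2.contourArea).reshape(-1,2)+org
def rect(P):
    r=cv2.minAreaRect((P[:,:2]*1000).astype(np.float32));return r
# slim top
s=im[215:255,310:352];print('max',s.min(2).max())
for th in(205,215,225):
    c=big(s.min(2)>th,(310,215));print('slim',th,rect(cast(t,c,.083)))
p=im[175:265,450:535];m=(p.min(2)>150)
for th in(145,160):
    m=cv2.morphologyEx((p.min(2)>th).astype(np.uint8),cv2.MORPH_OPEN,np.ones((3,3)))
    c=big(m,(450,175));r=rect(cast(t,c,.09));print('plate',r)
ring=cv2.inRange(cv2.cvtColor(t['image'],cv2.COLOR_RGB2HSV),(5,120,80),(15,255,255))[205:268,300:362]
print('ring',rect(cast(t,big(ring,(300,205)),.022)))
E
```

```text
max 217
slim 205 ((542.8340454101562, 71.16545104980469), (39.90882110595703, 22.21579360961914), 52.47206115722656)
slim 215 ((548.2872314453125, 82.15029907226562), (10.648042678833008, 15.612858772277832), 63.64664840698242)Traceback (most recent call last):
  File "<stdin>", line 12, in <module>
  File "<stdin>", line 6, in big
ValueError: max() iterable argument is empty
```

```bash
python3 - <<'E'
import pickle
from h import *
d=pickle.load(open('c0.pkl','rb'));t=d['top'];im=t['image'].astype(int)
def big(m,org):
    cs,_=cv2.findContours(m.astype(np.uint8),cv2.RETR_EXTERNAL,cv2.CHAIN_APPROX_NONE)
    return max(cs,key=cv2.contourArea).reshape(-1,2)+org
rect=lambda P:cv2.minAreaRect((P[:,:2]*1000).astype(np.float32))
p=im[175:265,450:535]
for th in(145,160):
    m=cv2.morphologyEx((p.min(2)>th).astype(np.uint8),cv2.MORPH_OPEN,np.ones((3,3)))
    print('plate',rect(cast(t,big(m,(450,175)),.09)))
ring=cv2.inRange(cv2.cvtColor(t['image'],cv2.COLOR_RGB2HSV),(5,120,80),(15,255,255))[205:268,300:362]
print('ring',rect(cast(t,big(ring,(300,205)),.022)))
# move: from start
from rig import env
s=env.state();Rt=R.from_euler('xyz',s['tool_rot'],degrees=True)
print('shift cm tool', Rt.inv().apply(np.array([.542,.070,.17])-s['eef_pos'])*100)
E
```

```text
plate ((557.77294921875, -275.256591796875), (129.06402587890625, 129.35275268554688), 16.203540802001953)
plate ((557.2346801757812, -274.59747314453125), (126.29004669189453, 126.53058624267578), 16.711307525634766)
ring ((541.087158203125, 70.51866149902344), (88.3109130859375, 89.6097640991211), 89.80854034423828)
shift cm tool [-48.74459154 -37.73574      4.44005732]
```

Call:
drive_tool:
  plan:
    - [[-3.05,-2.36,0.25],[0,0,0]]
    - [[-3.05,-2.36,0.25],[0,0,0]]
    - [[-3.05,-2.36,0.25],[0,0,0]]
    - [[-3.05,-2.36,0.25],[0,0,0]]
    - [[-3.05,-2.36,0.25],[0,0,0]]
  grip: 0

```text
t: 0.52
eef_pos: [0.3135, 0.4251, 0.2017]
tool_rot: [-180.0, -0.0, 160.5]
force: [0.4, 0.4, 0.5]
width: 0.0919
finger_force: 0.0
```

Call:
drive_tool:
  plan:
    - [[-3.05,-2.36,0.25],[0,0,0]]
    - [[-3.05,-2.36,0.25],[0,0,0]]
    - [[-3.05,-2.36,0.25],[0,0,0]]
    - [[-3.05,-2.36,0.25],[0,0,0]]
    - [[-3.05,-2.36,0.25],[0,0,0]]

```text
t: 0.93
eef_pos: [0.418, 0.2629, 0.1894]
tool_rot: [-180.0, -0.0, 160.5]
force: [1.7, 0.3, -0.0]
width: 0.0921
finger_force: 0.0
```

Call:
drive_tool:
  plan:
    - [[-3.05,-2.36,0.25],[0,0,0]]
    - [[-3.05,-2.36,0.25],[0,0,0]]
    - [[-3.05,-2.36,0.25],[0,0,0]]
    - [[-3.05,-2.36,0.25],[0,0,0]]
    - [[-3.05,-2.36,0.25],[0,0,0]]

```text
t: 1.35
eef_pos: [0.5223, 0.1006, 0.1768]
tool_rot: [-180.0, -0.0, 160.5]
force: [0.7, 0.5, -0.3]
width: 0.0919
finger_force: 0.0
```

Call:
drive_tool:
  plan:
    - [[-3.0,-2.3,0.25],[0,0,0]]
    - [[0,0,0],[0,0,7.1]]
    - [[0,0,0],[0,0,7.1]]
    - [[0,0,0],[0,0,7.1]]
    - [[0,0,0],[0,0,7.1]]

```text
t: 1.77
eef_pos: [0.5421, 0.0703, 0.1741]
tool_rot: [-180.0, -0.0, 131.7]
force: [-0.0, 0.4, -0.1]
width: 0.0919
finger_force: 0.0
```

Call:
drive_tool:
  plan:
    - [[0,0,0],[0,0,7.1]]
    - [[0,0,0],[0,0,7.1]]
    - [[0,0,0],[0,0,7.1]]
    - [[0,0,0],[0,0,7.1]]
    - [[0,0,0],[0,0,7.1]]

```text
t: 2.18
eef_pos: [0.5421, 0.0707, 0.1743]
tool_rot: [-180.0, -0.0, 96.2]
force: [0.0, 0.6, -0.5]
width: 0.0918
finger_force: 0.0
```

Call:
drive_tool:
  plan:
    - [[0,0,0],[0,0,7.1]]
    - [[0,0,0],[0,0,7.1]]
    - [[0,0,0],[0,0,7.1]]
    - [[0,0,0],[0,0,7.1]]
    - [[0,0,0],[0,0,7.1]]

```text
t: 2.6
eef_pos: [0.5421, 0.0708, 0.1743]
tool_rot: [-180.0, 0.0, 60.7]
force: [-0.4, 0.4, 0.2]
width: 0.0919
finger_force: 0.0
```

Call:
drive_tool:
  plan:
    - [[0,0,0],[0,0,7.1]]
    - [[0,0,0],[0,0,1.4]]
    - [[0,0,0],[0,0,0]]

```text
t: 2.85
eef_pos: [0.5421, 0.0708, 0.1744]
tool_rot: [-180.0, 0.0, 52.7]
force: [0.2, -0.2, -0.8]
width: 0.0918
finger_force: 0.0
```

```bash
python3 - <<'E'
from rig import env
import cv2,pickle
from h import *
s=env.state();c=env.get_image('wrist');pickle.dump((s,c),open('w1.pkl','wb'))
print(s['t'],s['eef_pos'],s['tool_rot'],s['q'])
print(proj(c,[[.5415,.0705,.083],[.5415,.0705,.033]],s))
cv2.imwrite('pics/w1.png',c['image'][:,:,::-1])
E
```

```text
2.85 [0.54214499 0.07076428 0.17435046] [-1.79979620e+02  2.17055596e-02  5.26678559e+01] [ 7.28013037e+00  1.58308743e+01  1.05472059e+02 -1.33243728e-03
  5.87268187e+01  4.46129703e+01]
[[317.96757997 248.39192456]
 [318.12955911 229.09364138]]
```

View pics/w1.png

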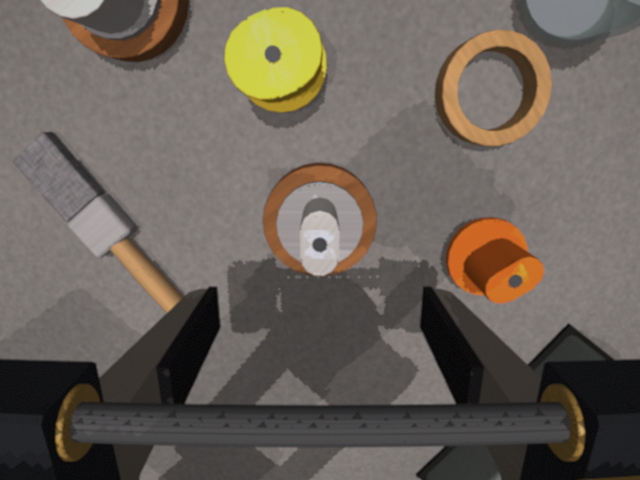

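The wrist view shows the slim's plug below the gripper, with its hole at (319.5,244) and its flats parallel to the fingers. I cast that point.

```bash
python3 - <<'E'
import pickle
from h import *
s,c=pickle.load(open('w1.pkl','rb'))
im=c['image']
h=cast(c,[[319.5,244]],.083,s);print(h)
hsv=cv2.cvtColor(im,cv2.COLOR_RGB2HSV);m=cv2.inRange(hsv,(3,90,50),(16,255,200))[150:285,250:390]
cs,_=cv2.findContours(m,cv2.RETR_EXTERNAL,cv2.CHAIN_APPROX_NONE)
k=cv2.convexHull(max(cs,key=cv2.contourArea)).reshape(-1,2)+(250,150)
P=cast(c,k,.02,s);print('ring',cv2.minEnclosingCircle((P[:,:2]*1000).astype(np.float32)))
# flat angle: bright plug rows' left/right edges
g=im[205:275,285:355].min(2)
e=cv2.Canny(im[205:275,285:355],40,120)
l=cv2.HoughLinesP(e,1,np.pi/360,15,minLineLength=20,maxLineGap=4)
print([] if l is None else [(*(x[0]+[285,205,285,205]),round(float(np.degrees(np.arctan2(x[0][3]-x[0][1],x[0][2]-x[0][0]))),1)) for x in l])
print('tool offset cm',R.from_euler('xyz',s['tool_rot'],degrees=True).inv().apply(h[0]-s['eef_pos'])*100)
E
```

```text
[[0.54415753 0.07230587 0.083     ]]
ring ((544.115966796875, 72.11153411865234), 46.97252655029297)
[(np.int64(285), np.int64(268), np.int64(319), np.int64(274), 10.0)]
tool offset cm [0.24808571 0.06978602 9.13492801]
```

Call:
drive_tool:
  plan:
    - [[0.25,0.07,3.0],[0,0,0]]
    - [[0,0,3.0],[0,0,0]]
    - [[0,0,3.0],[0,0,0]]
    - [[0,0,2.5],[0,0,0]]
    - [[0,0,1.8],[0,0,0]]

```text
t: 3.32
eef_pos: [0.5432, 0.0722, 0.0393]
tool_rot: [-179.9, 0.1, 52.8]
force: [-0.6, -0.0, 0.2]
width: 0.0919
finger_force: 0.0
```

Call:
drive_tool:
  plan:
    - [[0,0,0],[0,0,0]]
    - [[0,0,0],[0,0,0]]
    - [[0,0,0],[0,0,0]]
    - [[0,0,0],[0,0,0]]
    - [[0,0,0],[0,0,0]]
  grip: 1
  squeeze: 40

```text
t: 3.73
eef_pos: [0.5455, 0.0725, 0.043]
tool_rot: [179.9, -0.1, 52.6]
force: [-0.0, -0.7, 0.1]
width: 0.061
finger_force: 0.0
```

Call:
drive_tool:
  plan:
    - [[0,0,0],[0,0,0]]
    - [[0,0,0],[0,0,0]]
    - [[0,0,0],[0,0,0]]
    - [[0,0,0],[0,0,0]]
    - [[0,0,0],[0,0,0]]

```text
t: 4.15
eef_pos: [0.5443, 0.0724, 0.0417]
tool_rot: [-180.0, 0.0, 52.6]
force: [-2.0, 1.6, 2.6]
width: 0.0272
finger_force: 1.4
```

Call:
drive_tool:
  plan:
    - [[0,0,0],[0,0,0]]
    - [[0,0,0],[0,0,0]]
    - [[0,0,0],[0,0,0]]

```text
t: 4.4
eef_pos: [0.5442, 0.0724, 0.0416]
tool_rot: [-180.0, 0.0, 52.6]
force: [-2.3, 0.8, 3.9]
width: 0.0255
finger_force: 40.0
```

Call:
drive_tool:
  plan:
    - [[0,0,-1],[0,0,0]]
    - [[0,0,-2],[0,0,0]]
    - [[0,0,-3],[0,0,0]]
    - [[0,0,-3],[0,0,0]]
    - [[0,0,-3],[0,0,0]]

```text
t: 4.82
eef_pos: [0.5439, 0.0722, 0.163]
tool_rot: [-180.0, 0.0, 52.6]
force: [1.1, 0.4, -3.5]
width: 0.0258
finger_force: 40.0
```

Call:
drive_tool:
  plan:
    - [[0,0,-2],[0,0,0]]
    - [[0,0,-1],[0,0,0]]
    - [[0,0,0],[0,0,0]]

```text
t: 5.07
eef_pos: [0.5457, 0.0724, 0.194]
tool_rot: [179.8, -0.2, 52.6]
force: [0.9, -0.2, -3.4]
width: 0.0259
finger_force: 40.0
```

```bash
python3 - <<'E'
from rig import env
import cv2
from h import *
s=env.state();print(s['t'],s['eef_pos'],s['tool_rot'],s['force'],s['width'],s['finger_force'])
Rt=R.from_euler('xyz',s['tool_rot'],degrees=True)
print(Rt.inv().apply(np.array([.5575,-.275,.19])-s['eef_pos'])*100)
E
```

```text
5.0667 [0.54569092 0.07243441 0.19395456] [ 1.79833441e+02 -1.58165267e-01  5.25717037e+01] [ 0.87453481 -0.23492441 -3.41629504] 0.025942574114736994 39.99829494394362
[-26.87354358  22.05270374   0.38538173]
```

Call:
drive_tool:
  plan:
    - [[-3.1,2.2,0],[0,0,0]]
    - [[-3.1,2.2,0],[0,0,0]]
    - [[-3.1,2.2,0],[0,0,0]]
    - [[-3.1,2.2,0],[0,0,0]]
    - [[-3.1,2.2,0],[0,0,0]]

```text
t: 5.48
eef_pos: [0.5361, -0.119, 0.1897]
tool_rot: [-179.9, 0.1, 52.6]
force: [0.5, 0.1, -3.1]
width: 0.0257
finger_force: 40.0
```

Call:
drive_tool:
  plan:
    - [[-3.1,2.2,0],[0,0,0]]
    - [[-3.1,2.2,0],[0,0,0]]
    - [[-3.1,2.2,0],[0,0,0]]
    - [[-3.1,2.2,0],[0,0,0]]
    - [[-3.1,2.2,0],[0,0,0]]

```text
t: 5.9
eef_pos: [0.5293, -0.3089, 0.1894]
tool_rot: [-179.8, 0.0, 52.6]
force: [0.9, -0.4, -3.7]
width: 0.0259
finger_force: 40.0
```

Call:
drive_tool:
  plan:
    - [[0,0,0],[0,0,0]]
    - [[0,0,0],[0,0,0]]
    - [[0,0,0],[0,0,0]]

```text
t: 6.15
eef_pos: [0.5297, -0.3069, 0.1897]
tool_rot: [-179.8, 0.0, 52.5]
force: [0.1, 0.7, -3.8]
width: 0.026
finger_force: 40.0
```

```bash
python3 - <<'E'
from rig import env
import cv2,pickle
from h import *
s=env.state();c=env.get_image('wrist');pickle.dump((s,c),open('w2.pkl','wb'))
print(s['t'],s['eef_pos'],s['tool_rot'])
print(proj(c,[[.5575,-.275,.09]],s))
cv2.imwrite('pics/w2.png',c['image'][:,:,::-1])
E
```

```text
6.15 [ 0.52968575 -0.30685692  0.18972674] [-1.79815613e+02  2.69988943e-03  5.25194903e+01]
[[323.00366614 182.20082874]]
```

View pics/w2.png

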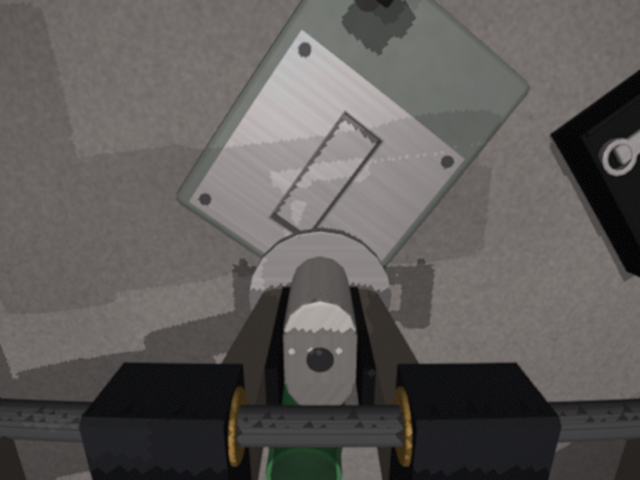

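Wrist view: the slot's corners are (347,111), (382,142) and (271,213), and the fourth is hidden by the flange. The plate's screws are at (305,49), (447,161) and (205,199). The mandrel is held straight, with its hole at (319.5,359).

```bash
python3 - <<'E'
import pickle
from h import *
s,c=pickle.load(open('w2.pkl','rb'))
P=cast(c,[[347,111],[382,142],[271,213],[305,49],[447,161],[205,199]],.09,s)[:,:2]
print(P);a=lambda v:np.degrees(np.arctan2(v[1],v[0]))
print('slot len',np.linalg.norm(P[0]-P[2]),'w',np.linalg.norm(P[0]-P[1]),'ang',a(P[0]-P[2]),'screws',a(P[3]-P[5]),a(P[4]-P[3])+90)
C1=(P[1]+P[2])/2;C2=(P[4]+P[5])/2;print(C1,C2)
h=cast(c,[[319.5,359]],s['eef_pos'][2]+.0415,s)[0]
Rt=R.from_euler('xyz',s['tool_rot'],degrees=True)
print('held offs tool mm',Rt.inv().apply(h-s['eef_pos'])*1000)
C=(C1+C2)/2
# after shift, in tool axes; h offset included too
print(Rt.inv().apply(np.r_[C,.14]-s['eef_pos'])*100)
E
```

```text
[[ 0.5966267  -0.24852858]
 [ 0.6030861  -0.27739781]
 [ 0.51739048 -0.27022164]
 [ 0.59809481 -0.2038735 ]
 [ 0.62990996 -0.31280613]
 [ 0.48852675 -0.2360006 ]]
slot len 0.08215210526637391 w 0.02958303713994242 ang 15.311088776606063 screws 16.341980148048762 16.281110955401132
[ 0.56023829 -0.27380972] [ 0.55921836 -0.27440337]
held offs tool mm [ -0.0603262    0.51335306 -41.50186416]
[4.42723902 0.40722759 4.97118087]
```

Call:
drive_tool:
  plan:
    - [[2.2,0.2,0],[0,0,0]]
    - [[2.2,0.2,0],[0,0,0]]
    - [[0,0,0],[0,0,-6.8]]
    - [[0,0,0],[0,0,-6.8]]
    - [[0,0,0],[0,0,-6.8]]

```text
t: 6.62
eef_pos: [0.5609, -0.2727, 0.1911]
tool_rot: [-179.9, -0.0, 73.5]
force: [-0.5, -1.1, -2.6]
width: 0.0259
finger_force: 40.0
```

Call:
drive_tool:
  plan:
    - [[0,0,1],[0,0,-6.8]]
    - [[0,0,2],[0,0,-6.8]]
    - [[0,0,2],[0,0,0]]
    - [[0,0,1],[0,0,0]]
    - [[0,0,0],[0,0,0]]

```text
t: 7.03
eef_pos: [0.5591, -0.2729, 0.1289]
tool_rot: [-179.7, -0.1, 86.6]
force: [-0.2, 0.5, -3.3]
width: 0.0259
finger_force: 40.0
```

Call:
drive_tool:
  plan:
    - [[0,0,0.2],[0,0,0]]
    - [[0,0,0],[0,0,0]]
    - [[0,0,0],[0,0,0]]

```text
t: 7.28
eef_pos: [0.5613, -0.2751, 0.1306]
tool_rot: [179.9, 0.0, 86.6]
force: [0.1, 0.3, -2.5]
width: 0.026
finger_force: 40.0
```

Call:
drive_tool:
  plan:
    - [[0,0,0.3],[0,0,0]]
    - [[0,0,0.2],[0,0,0]]
    - [[0,0,0],[0,0,0]]
    - [[0,0,0],[0,0,0]]

```text
t: 7.62
eef_pos: [0.5606, -0.2751, 0.1246]
tool_rot: [-180.0, 0.0, 86.6]
force: [-0.2, -0.4, -2.9]
width: 0.0254
finger_force: 40.0
```

Call:
drive_tool:
  plan:
    - [[0,0,0.1],[0,0,0]]
    - [[0,0,0],[0,0,0]]
    - [[0,0,0],[0,0,0]]

```text
t: 7.87
eef_pos: [0.5606, -0.275, 0.1236]
tool_rot: [-180.0, -0.0, 86.6]
force: [-0.2, 0.2, -2.5]
width: 0.0256
finger_force: 40.0
```

Call:
drive_tool:
  plan:
    - [[0,0,0.1],[0,0,0]]
    - [[0,0,0],[0,0,0]]
    - [[0,0,0],[0,0,0]]

```text
t: 8.12
eef_pos: [0.5606, -0.275, 0.1225]
tool_rot: [-180.0, -0.0, 86.6]
force: [-0.4, -0.2, -3.0]
width: 0.0258
finger_force: 40.0
```

Call:
drive_tool:
  plan:
    - [[0,0,0.1],[0,0,0]]
    - [[0,0,0],[0,0,0]]
    - [[0,0,0],[0,0,0]]

```text
t: 8.37
eef_pos: [0.5608, -0.2751, 0.1217]
tool_rot: [180.0, 0.0, 86.6]
force: [0.3, -0.5, -3.2]
width: 0.0258
finger_force: 40.0
```

Call:
drive_tool:
  plan:
    - [[0,0,0.05],[0,0,0]]
    - [[0,0,0.05],[0,0,0]]
    - [[0,0,0],[0,0,0]]

```text
t: 8.62
eef_pos: [0.5608, -0.2751, 0.1216]
tool_rot: [180.0, 0.0, 86.6]
force: [-3.0, 0.6, 5.8]
width: 0.026
finger_force: 40.0
```

Call:
drive_tool:
  plan:
    - [[0,0,0.05],[0,0,0]]
    - [[0,0,0],[0,0,0]]
    - [[0,0,0],[0,0,0]]

```text
t: 8.87
eef_pos: [0.5608, -0.2751, 0.1216]
tool_rot: [180.0, 0.0, 86.6]
force: [-3.2, 2.6, 9.9]
width: 0.0257
finger_force: 40.0
```

Contact is at TCP z 0.1216, as expected, with about 12 N of pressure. Now I turn.

Call:
drive_tool:
  plan:
    - [[0,0,0],[0,0,5]]
    - [[0,0,0],[0,0,5]]
    - [[0,0,0],[0,0,5]]
    - [[0,0,0],[0,0,5]]
    - [[0,0,0],[0,0,5]]

```text
t: 9.28
eef_pos: [0.5624, -0.2758, 0.1216]
tool_rot: [179.8, -0.0, 61.3]
force: [2.1, -1.3, 4.1]
width: 0.0256
finger_force: 40.0
```

Call:
drive_tool:
  plan:
    - [[0,0,0],[0,0,5]]
    - [[0,0,0],[0,0,5]]
    - [[0,0,0],[0,0,5]]
    - [[0,0,0],[0,0,5]]
    - [[0,0,0],[0,0,5]]

```text
t: 9.7
eef_pos: [0.5628, -0.2763, 0.1215]
tool_rot: [179.7, -0.1, 36.3]
force: [3.2, -2.1, 2.5]
width: 0.0261
finger_force: 40.0
```

Call:
drive_tool:
  plan:
    - [[0,0,0],[0,0,4]]
    - [[0,0,0],[0,0,4]]
    - [[0,0,0],[0,0,4]]
    - [[0,0,0],[0,0,4]]
    - [[0,0,0],[0,0,4]]

```text
t: 10.12
eef_pos: [0.5605, -0.275, 0.1199]
tool_rot: [-180.0, 0.0, 16.4]
force: [0.5, -0.2, -3.2]
width: 0.0258
finger_force: 40.0
```

Call:
drive_tool:
  plan:
    - [[0,0,0],[0,0,0]]
    - [[0,0,0],[0,0,0]]
    - [[0,0,0],[0,0,0]]

```text
t: 10.37
eef_pos: [0.5606, -0.275, 0.12]
tool_rot: [-180.0, 0.0, 16.7]
force: [-0.2, 0.5, -2.8]
width: 0.026
finger_force: 40.0
```

It has dropped to the commanded height and hangs free. Now I lower it the rest of the way to about 0.1066.

Call:
drive_tool:
  plan:
    - [[0,0,0.3],[0,0,0]]
    - [[0,0,0.3],[0,0,0]]
    - [[0,0,0.3],[0,0,0]]
    - [[0,0,0.2],[0,0,0]]
    - [[0,0,0],[0,0,0]]

```text
t: 10.78
eef_pos: [0.5603, -0.2748, 0.1083]
tool_rot: [-180.0, 0.0, 16.6]
force: [0.2, 0.4, -3.2]
width: 0.0258
finger_force: 40.0
```

Call:
drive_tool:
  plan:
    - [[0,0,0.1],[0,0,0]]
    - [[0,0,0.1],[0,0,0]]
    - [[0,0,0],[0,0,0]]

```text
t: 11.03
eef_pos: [0.5606, -0.275, 0.1069]
tool_rot: [-180.0, 0.0, 16.6]
force: [-0.6, -0.9, -3.8]
width: 0.0256
finger_force: 40.0
```

Call:
drive_tool:
  plan:
    - [[0,0,0.05],[0,0,0]]
    - [[0,0,0.05],[0,0,0]]
    - [[0,0,0],[0,0,0]]

```text
t: 11.28
eef_pos: [0.5608, -0.2751, 0.1067]
tool_rot: [180.0, -0.0, 16.6]
force: [-2.1, 0.6, 3.4]
width: 0.0255
finger_force: 40.0
```

Seated: it is 14.9 mm lower, and the force has reversed. Release and retreat upward.

Call:
drive_tool:
  plan:
    - [[0,0,0],[0,0,0]]
    - [[0,0,0],[0,0,0]]
    - [[0,0,0],[0,0,0]]
    - [[0,0,0],[0,0,0]]
    - [[0,0,0],[0,0,0]]
  grip: 0

```text
t: 11.7
eef_pos: [0.5607, -0.2751, 0.1061]
tool_rot: [180.0, -0.0, 16.6]
force: [0.2, 0.1, 0.5]
width: 0.0574
finger_force: 0.0
```

Call:
drive_tool:
  plan:
    - [[0,0,0],[0,0,0]]
    - [[0,0,0],[0,0,0]]
    - [[0,0,0],[0,0,0]]
    - [[0,0,0],[0,0,0]]
    - [[0,0,0],[0,0,0]]

```text
t: 12.12
eef_pos: [0.5607, -0.275, 0.106]
tool_rot: [-180.0, 0.0, 16.6]
force: [-0.0, 0.2, 0.8]
width: 0.0901
finger_force: 0.0
```

Call:
drive_tool:
  plan:
    - [[0,0,-1],[0,0,0]]
    - [[0,0,-2],[0,0,0]]
    - [[0,0,-3],[0,0,0]]
    - [[0,0,-3],[0,0,0]]
    - [[0,0,-3],[0,0,0]]

```text
t: 12.53
eef_pos: [0.5604, -0.2749, 0.2281]
tool_rot: [-180.0, 0.0, 16.6]
force: [1.6, -0.2, 0.7]
width: 0.0918
finger_force: 0.0
```

Call:
drive_tool:
  plan:
    - [[-2,0,0],[0,0,0]]
    - [[-2,0,0],[0,0,0]]
    - [[0,0,0],[0,0,0]]
    - [[0,0,0],[0,0,0]]

```text
t: 12.87
eef_pos: [0.522, -0.2867, 0.2271]
tool_rot: [180.0, -0.0, 16.5]
force: [0.2, -1.2, -0.1]
width: 0.0918
finger_force: 0.0
```

```bash
python3 - <<'E'
from rig import env
import cv2
from h import *
s=env.state();c=env.get_image('wrist');d=env.get_image('scene')['image']
print(s['t'],s['eef_pos'],s['tool_rot'],s['width'],s['force'])
print('hole if home',proj(c,[[.5607,-.275,.148]],s),'if up',proj(c,[[.5607,-.275,.163]],s))
o=np.hstack([cv2.resize(c['image'],(400,300)),cv2.resize(d[250:475,0:300],(400,300))])
cv2.imwrite('pics/end.png',o[:,:,::-1])
E
```

```text
12.8667 [ 0.52196923 -0.2866919   0.22707228] [ 1.79962067e+02 -4.47068952e-02  1.65131066e+01] 0.09183643848055542 [ 0.24077865 -1.19139378 -0.08351064]
hole if home [[318.48491086 190.86044493]] if up [[318.45196416 195.18036536]]
```

View pics/end.png

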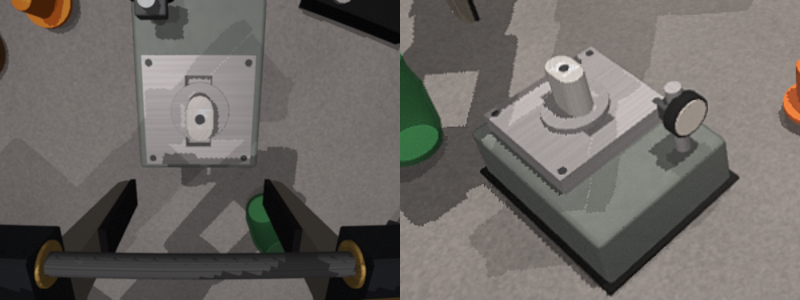

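The slim sits with its flange flat on the plate, and the slot shows at both of its ends. Its hole is at about (200,119) in the left half of the picture (wrist pixel (320,190)), which matches the home prediction. The gripper is clear.

```bash
python3 -c "
from rig import env
print(env.close_job())"
```

```text
the job is handed in; nothing more can be done
None
```

The slim mandrel is seated fully home in the slot and released, the thick mandrel was left untouched in its ring, and the job was handed in at about 13 s; no verdict came back.

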